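# Tap the jig bar down onto its parallels

## Task

The steel jig bar in the small vise has ridden up off the two steel parallel strips under its ends. With the brass drift, gently tap or press it down, without a hard blow, until both strips are pinched tight under it and no longer slide, leaving the strips where they lie. Then stand the drift back upright on the bench, clear of the vise, and leave the other things alone.

Things in the scene. Friction and masses are not known exactly. Their poses are not given: they have to be found in the camera images.
- vise: grey low vise bolted, tightened, on a plywood board (190 by 250 mm, 4 to 24 mm thick) on the bench. Origin: vise's underside (the board's top) under the middle of the jaws; y runs along jaws and bar, x is the clamping direction (screw to -x, reaching 125 mm). Steel sole 50 (x) by 224 mm (y), top 35 mm above the origin, carries the strips. Jaws: 70 mm long in y, 85 mm over both in x, top 74 mm up
- bar: steel bar in the jaws, 24 (x) by 120 (y) by 30 mm tall, flat on top. Origin: centre of its underside, 51 mm above the vise's origin when seated (top 81 mm); it starts 5 to 10 mm higher, rocked up to 3.5 degrees, either end high. It only sinks, rises and rocks end to end, gripped by the jaws: about 8 N pushes it down, it stays where left. A push or blow over 34 N by the drift bruises it
- tap_a (a point): tapping point on the bar's top face, 25 mm towards the vise's +y (strip_a's side) from the bar's middle. On the strips the bar comes up hard; just resting there is not enough: a firm push of 22 to 26 N here, at tap_b, and last in the middle between them leaves both strips pinched. Pushes nearer the bar's ends see-saw it and slacken the far strip
- tap_b (a point): the same, 25 mm towards the vise's -y (strip_b's side). Sink at some 10 mm/s: much faster, the jolt as the bar meets a strip can pass the bruising limit
- strip_a: loose steel parallel strip, 12 mm (x) by 70 mm (y) by 16 mm tall, lying on the vise's sole under the bar's +y end and standing out about 37 mm beyond it. Origin: centre of its underside
- strip_b: the same strip under the bar's -y end
- drift: tapping drift standing loose on the bench: round white nylon foot 28 mm across and 30 mm tall, above it a round brass shank 22 mm across up to 105 mm. About 0.3 kg. Origin: centre of the foot's underside; z up along the shank. Only its foot may press the bar, not the fingers
- pliers: blue-handled long-nose pliers lying flat on the bench, 135 mm long, not to be disturbed
- track: finished piece of model track, 200 by 34 by 8 mm, lying on the bench, not to be disturbed
- tray: shallow clear tray of small parts, 85 by 110 by 18 mm, not to be disturbed
There are look-alikes about, which are no part of the job. There is more than one size of the drift; the job needs the larger. Leave any orange look-alike of the strip_b alone.

How it is judged:
By the outcome, as a careful person would: the job done as asked, in the order asked, and still so for the second after the job is handed in, with the robot touching nothing.
It also fails if it takes over 67 s, if anything falls off the work surface, if the arm or the gripper's body presses on something with over 40 N, if the wrist force passes 120 N, or if a joint passes its speed limit or range.

## Robot

A 7-joint arm with a two-finger parallel gripper is mounted at the origin on the work surface. World frame = base frame: x ahead of the robot, y to its left, z up, the work surface at z = 0. Lengths are in m, angles in rad, forces in N, time in s.
With the tool pointing down it reaches from about 0.425 to 0.95 m from the base axis. Payload 16.7 kg.
Tool frame: the origin (TCP) lies at the very end of the fingers, on their centre line; the grasp point (between the pads) lies 19 mm behind it (pinch_z is the distance from the TCP to the grasp point, in m); z points along the fingers, y is the line along which they close (so a half turn about z gives the same grasp; the last joint's range is limited). The gripper opens to 94 mm and grips with 3 to 60 N. Pads are 16 mm wide; open, the fingers measure 119 mm over their backs; the gripper's body (75 mm by 177 mm) begins 78 mm behind the grasp point.
Start: joints at [-1.351, 0.426, 0.074, 1.606, -0.034, 1.111, -0.067], TCP at [0.244, 0.629, 0.205] pointing down, gripper open.
Joint ranges: [-2.85, 2.85], [-0.5, 2.14], [-1.23, 1.37], [0.21, 2.46], [-1.02, 4.16], [0.16, 2.05], [-2.73, 2.73]. Speed limits (rad/s): [1.89, 1.89, 2.39, 2.39, 3.01, 3.01, 3.01].

## Interface

Orientations are given as a rotation vector (axis times angle).
In Python, from workcell import * gives the robot as it stands. Calls block until the motion is done:
- reach(position, orientation): joint-space move of the TCP to a pose.
- move_l(position, vel=0.15, rotation=None, f_stop=None): straight line of the TCP; rotation=None keeps the orientation; vel is the mean speed in m/s. With f_stop (N) it stops when the force on the tool has changed by that much, and returns True; else False.
- move_joints(angles): joint-space move.
- open_jaws() and close(): open the fingers fully, or close them until they stop; the grip force is fixed at half the most.
- dwell(seconds).
- ik(position, orientation): joint angles nearest the present ones, or None.
- grab_frame(name): name is "side" or "top" or "wrist"; returns the picture (400x640x3 uint8, red, green, blue); there is no depth.
- camera_info(name): a dict with "mtx" (3x3 intrinsics, pixels), "extrinsics" (4x4, takes a point from camera to world coordinates); the wrist camera has in their place "hand_eye" (4x4, takes a point from camera to tool coordinates, whose origin is the TCP and whose axes are the flange's). Camera axes: x right, y down, z forward; pixel columns grow to the right and rows downward; lengths in m; the calibration is good to about 2 mm. A picture is of the moment at which its call begins: read the wrist's pose just before it. camera_info takes no time and is no camera call.
A pose or a line that the arm cannot do raises PlanningError and nothing moves.
- hand_in(): hands the job in; it is judged then, once.
Readings, each from a call of its own:
- read_clock(): time.
- read_q(): joint angles.
- read_qd(): joint speeds.
- read_joint_efforts(): joint torques, N m.
- read_position(): TCP position.
- read_ee_rot(): TCP orientation.
- read_ft_force(): force on the tool from outside, world axes, zero at the start.
- read_torque(): the same for the moment, N m.
- read_gripper_width(): opening from 0.0 (shut) to 1.0 (fully open).
- read_grasp_force(): force on a finger pad.
Only numpy, scipy, OpenCV 4.12 (cv2) and the standard library are available. Lean on these libraries where they do the work, as an engineer would, in place of code of your own. Each camera call takes 0.05 s, during which the arm holds its last target. There are 200 camera calls.

## Working session

There is one attempt and no reset: what is moved stays moved. The work goes in short steps, each a Python script; the robot and the scene stay as the last script left them, time stands still between calls to the robot, and variables do not carry over. Pictures are saved under pics/ and viewed, at most 10 in all, crops included, and the job is handed in when it is done.

```bash
mkdir -p pics; ls; python3 - <<'E'
from workcell import *
import cv2, numpy as np
np.set_printoptions(precision=4,suppress=True)
for n in("top","side"):
    cv2.imwrite(f"pics/{n}0.png",grab_frame(n)[:,:,::-1]); c=camera_info(n); print(n,c["mtx"],c["extrinsics"])
print(camera_info("wrist")); print(read_clock(),read_ft_force(),read_ee_rot(),read_position())
E
```

```text
pics
top [[500.2528   0.     325.4083]
 [  0.     500.2528 202.3041]
 [  0.       0.       1.    ]] [[-0.0042 -0.9968  0.0793  0.3738]
 [-0.9997  0.006   0.0219  0.0184]
 [-0.0223 -0.0792 -0.9966  1.4558]
 [ 0.      0.      0.      1.    ]]
side [[391.0468   0.     319.9913]
 [  0.     391.0468 194.7797]
 [  0.       0.       1.    ]] [[ 0.6772 -0.4653  0.5701 -0.0598]
 [-0.7358 -0.4323  0.5212 -0.5072]
 [ 0.0039 -0.7724 -0.6351  0.7112]
 [ 0.      0.      0.      1.    ]]
{'mtx': array([[287.7104,   0.    , 321.5095],
       [  0.    , 287.7104, 200.3956],
       [  0.    ,   0.    ,   1.    ]]), 'hand_eye': array([[ 0.0015, -0.968 , -0.2508,  0.0731],
       [ 1.    ,  0.0015,  0.0003, -0.0002],
       [ 0.0001, -0.2508,  0.968 , -0.1797],
       [ 0.    ,  0.    ,  0.    ,  1.    ]])}
0.1 [0.124  0.1507 0.4047] [-0.5776 -3.0879  0.0017] [0.2439 0.629  0.2049]
```

View pics/top0.png

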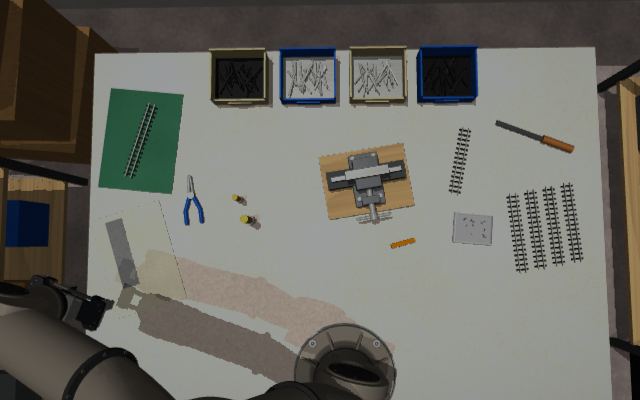

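View pics/side0.png

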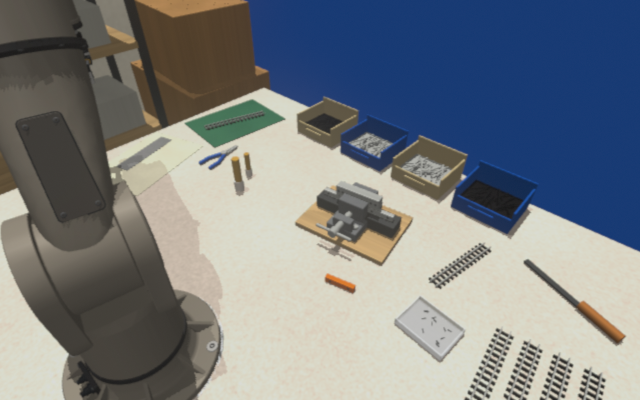

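The top view shows two drifts: one at (247,219) and a smaller one at (237,198). In the side view they are at (237,168) and (247,160). The vise is at (367,180) in the top view, the orange look-alike strip at (403,243), and the pliers at (192,200). Drift candidates are the large one (top 247,219) and the small one (top 237,198); I'll check that in a crop.

```bash
cat > h.py <<'E'
import numpy as np, cv2
from scipy.spatial.transform import Rotation as R
np.set_printoptions(precision=4,suppress=True)
def ray(c,E,uv):
    d=E[:3,:3]@np.linalg.solve(c["mtx"],[uv[0],uv[1],1.]); return E[:3,3],d
def onz(c,E,uv,z):
    o,d=ray(c,E,uv); return o+d*(z-o[2])/d[2]
def tri(o1,d1,o2,d2):
    A=np.stack([d1,-d2],1); s=np.linalg.lstsq(A,o2-o1,rcond=None)[0]
    p,q=o1+s[0]*d1,o2+s[1]*d2; return (p+q)/2,np.linalg.norm(p-q)
def proj(c,E,p):
    q=c["mtx"]@(E[:3,:3].T@(np.asarray(p)-E[:3,3])); return q[:2]/q[2]
E
python3 - <<'E'
from h import *; from workcell import *
t=cv2.imread("pics/top0.png"); s=cv2.imread("pics/side0.png")
cr=lambda im,x,y,w,h:cv2.resize(im[y:y+h,x:x+w],(400,300),interpolation=cv2.INTER_CUBIC)
m=np.vstack([np.hstack([cr(t,215,185,60,45),cr(s,210,140,60,45)]),np.hstack([cr(t,306,135,120,90),cr(s,290,170,120,90)])])
cv2.imwrite("pics/m1.png",m)
for n,im,(x,y,w,h) in (("top",t,(215,185,60,45)),("side",s,(210,140,60,45))):
    hs=cv2.cvtColor(im[y:y+h,x:x+w],cv2.COLOR_BGR2HSV); k=cv2.inRange(hs,(14,110,60),(35,255,255))
    N,_,st,ce=cv2.connectedComponentsWithStats(k)
    print(n,[(st[i]+[x,y,0,0,0],ce[i]+[x,y]) for i in range(1,N) if st[i,4]>8])
E
```

```text
top [(array([232, 195,   6,   5,  25]), array([234.6 , 196.96])), (array([241, 215,   7,   8,  46]), array([244.0652, 218.5435]))]
side [(array([244, 153,   5,  16,  35]), array([246.6   , 159.3714])), (array([232, 157,   8,  24, 104]), array([235.8269, 167.2981]))]
```

View pics/m1.png

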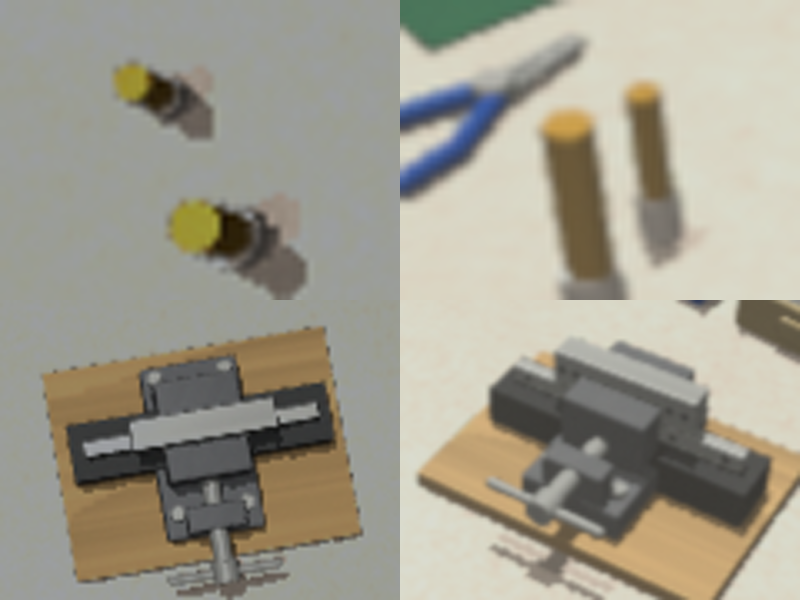

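The crops show the larger drift as the front one, with its top centre at top-view (244,218.7) and side-view (235,159). The smaller one is behind it. The vise screw points to the image bottom (towards the robot), so strip_a is on the left in the top view.

```bash
python3 - <<'E'
from h import *; from workcell import *
T=camera_info("top");S=camera_info("side");Te,Se=T["extrinsics"],S["extrinsics"]
for n,a,b in (("big",(244.1,218.5),(235.2,158.9)),("small",(234.7,197),(246.5,154)),
  ("bar +y far",(306+131*.3,135+(420-300)*.3),(290+(560-400)*.3,170+(340-300)*.3)),
  ("bar -y far",(306+272*.3,135+(402-300)*.3),(290+(707-400)*.3,170+(388-300)*.3)),
  ("bar -y near",(306+274*.3,135+(425-300)*.3),(290+(697-400)*.3,170+(405-300)*.3)),
  ("bar +y near",(306+132*.3,135+(449-300)*.3),(290+(556-400)*.3,170+(350-300)*.3))):
    print(n,tri(*ray(T,Te,a),*ray(S,Se,b)))
print("board",[onz(T,Te,(306+x*.3,135+(y-300)*.3),.014) for x,y in((42,374),(325,328),(361,534),(78,581))])
E
```

```text
big (array([0.4398, 0.2681, 0.1038]), np.float64(0.003074066261843801))
small (array([0.5012, 0.3   , 0.0758]), np.float64(0.0031957332835004498))
bar +y far (array([ 0.5649, -0.0039,  0.0964]), np.float64(0.007581717079903424))
bar -y far (array([ 0.5816, -0.123 ,  0.1045]), np.float64(0.0037585026360597244))
bar -y near (array([ 0.5641, -0.1257,  0.1006]), np.float64(0.006245644706916558))
bar +y near (array([ 0.5448, -0.0089,  0.1   ]), np.float64(0.004717623344427722))
board [array([0.6205, 0.0693, 0.014 ]), array([ 0.659 , -0.1779,  0.014 ]), array([ 0.4786, -0.2059,  0.014 ]), array([0.4393, 0.0387, 0.014 ])]
```

```bash
cat >> h.py <<'E'
def rv(deg): return (R.from_euler("z",deg,degrees=True)*R.from_euler("x",180,degrees=True)).as_rotvec()
def wE(info,p,r):
    M=np.eye(4); M[:3,:3]=R.from_rotvec(r).as_matrix(); M[:3,3]=p; return M@info["hand_eye"]
E
python3 - <<'E'
from h import *; from workcell import *
reach([0.563,-0.065,0.19],rv(188.6))
p,r=read_position(),read_ee_rot(); f=grab_frame("wrist"); np.savez("w1.npz",p=p,r=r,f=f); cv2.imwrite("pics/w1.png",f[:,:,::-1])
print(p,r,read_clock(),read_q())
E
```

```text
[ 0.5632 -0.0643  0.1899] [ 0.237  -3.1326 -0.0002] 2.85 [-0.5754  0.3195  0.7116  1.8996 -0.2447  1.0103  1.9645]
```

View pics/w1.png

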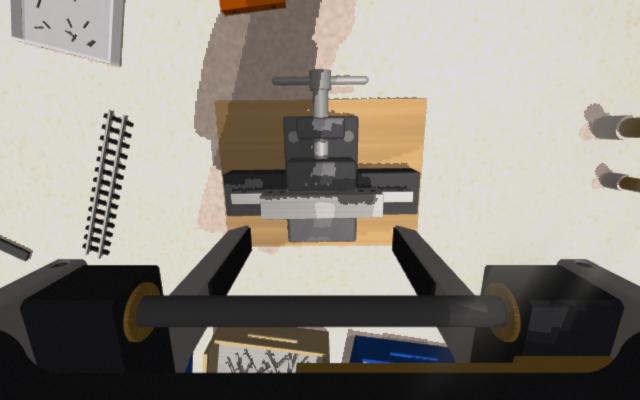

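The wrist view shows the bar at about columns 261–383, rows 193–218. The strip ends are at (243,198) on the -y side and (398,197) on the +y side. I'll crop closer to find the corners.

```bash
python3 - <<'E'
import cv2
i=cv2.imread("pics/w1.png")[150:250,222:422]
cv2.imwrite("pics/w1c.png",cv2.resize(i,(800,400),interpolation=cv2.INTER_CUBIC))
E
```

```text
(no output)
```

View pics/w1c.png

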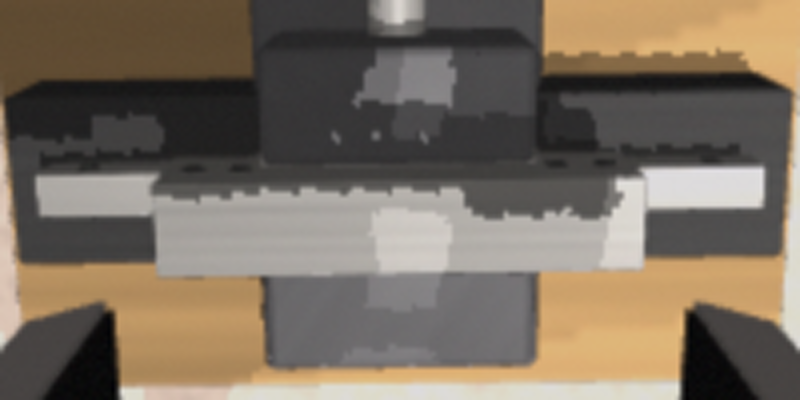

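```bash
python3 - <<'E'
from h import *; from workcell import *
d=np.load("w1.npz"); W=camera_info("wrist"); E=wE(W,d["p"],d["r"]); print("cam",E[:3,3])
q=lambda x,y:(222+x/4-.4,150+y/4-.4)
L=lambda a,b:np.linalg.norm(a-b)
for t in (.004,.008,.012,.016,.02,.024):
    f=lambda x,y,z:onz(W,E,q(x,y),t+z)
    sl,sr=f(20,262,.035),f(782,255,.035); jl,jr=f(268,363,.074),f(536,363,.074)
    j2l,j2r=f(263,163,.074),f(536,161,.074); st=[f(37,216,.051),f(763,208,.051)]
    c=[f(*v,.088) for v in((157,276),(154,178),(645,172),(645,270))]
    print(t,"sole",L(sl,sr),"jaw",L(jl,jr),L(j2l,j2r),"strips",L(*st),"bar len",L(c[0],c[3]),L(c[1],c[2]),"w",L(c[0],c[1]),L(c[2],c[3]))
    v=sr-sl; print("  yaw sole",np.degrees(np.arctan2(-v[0],v[1])),"bar yaw",[np.degrees(np.arctan2(-(b-a)[0],(b-a)[1])) for a,b in((c[0],c[3]),(c[1],c[2]))],"mid",np.mean(c,0)[:2],"jawmid",(jl+jr)[:2]/2,"j2",(j2l+j2r)[:2]/2,"solemid",(sl+sr)[:2]/2)
E
```

```text
cam [ 0.4908 -0.0752  0.3696]
0.004 sole 0.22898535584270946 jaw 0.07276504462018706 0.07080198928490243 strips 0.20543570946991266 bar len 0.12355007140827816 0.12158484177275124 w 0.0255072957513158 0.025469418279727027
  yaw sole 9.287146399662424 bar yaw [np.float64(9.475742015005995), np.float64(9.456050113164382)] mid [ 0.5673 -0.0633] jawmid [ 0.6097 -0.0563] j2 [ 0.5546 -0.0654] solemid [ 0.5924 -0.0592]
0.008 sole 0.22621483581914656 jaw 0.07176690513063234 0.0698307776019691 strips 0.20282370767835506 bar len 0.12176982838203805 0.1198329159001455 w 0.02513975905253512 0.02510242736051464
  yaw sole 9.287146399662433 bar yaw [np.float64(9.47574201500601), np.float64(9.45605011316435)] mid [ 0.5662 -0.0635] jawmid [ 0.6081 -0.0565] j2 [ 0.5537 -0.0656] solemid [ 0.5912 -0.0594]
0.012 sole 0.22344431579558366 jaw 0.07076876564107765 0.06885956591903578 strips 0.2002117058867975 bar len 0.11998958535579796 0.11808099002753981 w 0.024772222353754328 0.02473543644130236
  yaw sole 9.287146399662415 bar yaw [np.float64(9.475742015005965), np.float64(9.456050113164368)] mid [ 0.56
[... 538 characters left out ...]
16912 strips 0.19498770230368226 bar len 0.11642909930331774 0.11457713828232835 w 0.02403714895619285 0.02400145460287769
  yaw sole 9.28714639966246 bar yaw [np.float64(9.47574201500599), np.float64(9.456050113164409)] mid [ 0.5629 -0.064 ] jawmid [ 0.6032 -0.0573] j2 [ 0.5511 -0.066 ] solemid [ 0.5875 -0.06  ]
0.024 sole 0.2151327557248951 jaw 0.06777434717241348 0.06594593087023579 strips 0.19237570051212471 bar len 0.11464885627707762 0.11282521240972262 w 0.02366961225741206 0.023634463683665303
  yaw sole 9.287146399662436 bar yaw [np.float64(9.475742015005949), np.float64(9.456050113164373)] mid [ 0.5618 -0.0642] jawmid [ 0.6015 -0.0576] j2 [ 0.5502 -0.0661] solemid [ 0.5862 -0.0602]
```

```bash
python3 - <<'E'
from h import *; from workcell import *
reach([0.440,0.268,0.2],rv(207.7))
p,r=read_position(),read_ee_rot(); f=grab_frame("wrist"); np.savez("w2.npz",p=p,r=r,f=f)
W=camera_info("wrist");E=wE(W,p,r); u=proj(W,E,[.44,.268,.105]); print(u,p,read_clock(),read_q())
x,y=int(u[0])-80,int(u[1])-60
b=f[:,:,::-1]; cv2.imwrite("pics/w2.png",cv2.resize(b[y:y+120,x:x+160],(800,600),interpolation=cv2.INTER_CUBIC)); print(x,y)
E
```

```text
[322.4238 202.1355] [0.4407 0.267  0.2001] 4.2333 [-1.2422  0.1907  0.6559  1.9953 -0.1376  0.9988  1.5317]
242 142
```

View pics/w2.png

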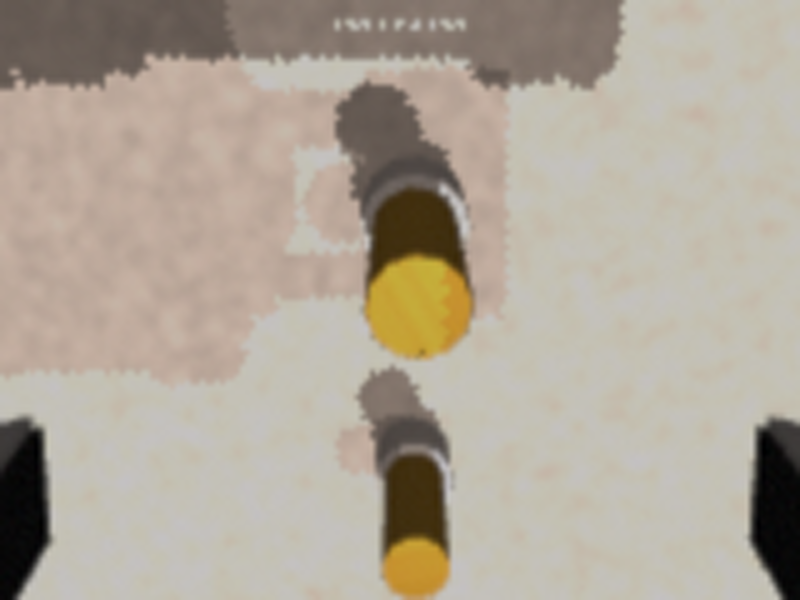

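The large drift's top is centred at (325.3,202.9) in the wrist image. The small one is clear of the finger path at (325,255).

```bash
python3 - <<'E'
from h import *; from workcell import *
d=np.load("w2.npz"); W=camera_info("wrist"); E=wE(W,d["p"],d["r"])
c=onz(W,E,(325.3,202.9),.105); print("drift",c)
assert np.hypot(c[0]-.440,c[1]-.268)<.008
move_l([c[0],c[1],.2],rotation=rv(207.7)); move_l([c[0],c[1],.046])
print(read_position(),read_ft_force()); close(); dwell(.2)
print(read_gripper_width()*94,read_grasp_force(),read_ft_force(),read_position())
move_l([c[0],c[1],.15]); dwell(.2); print(read_position(),read_ft_force(),read_clock(),read_gripper_width()*94)
f=grab_frame("side"); S=camera_info("side"); u=proj(S,S["extrinsics"],read_position()); x,y=(u-[60,45]).astype(int)
cv2.imwrite("pics/s2.png",cv2.resize(f[y:y+90,x:x+120,::-1],(800,600),interpolation=cv2.INTER_CUBIC))
E
```

```text
drift [0.4394 0.2709 0.105 ]
[0.4398 0.2712 0.0467] [-0.0022 -0.3969 -1.3189]
21.370688334499093 29.997369647026062 [ 0.3821  0.3343 -0.759 ] [0.4393 0.2709 0.046 ]
[0.439  0.2705 0.1492] [ 0.7594 -1.1154 -3.513 ] 8.0 21.249069179458413
```

View pics/s2.png

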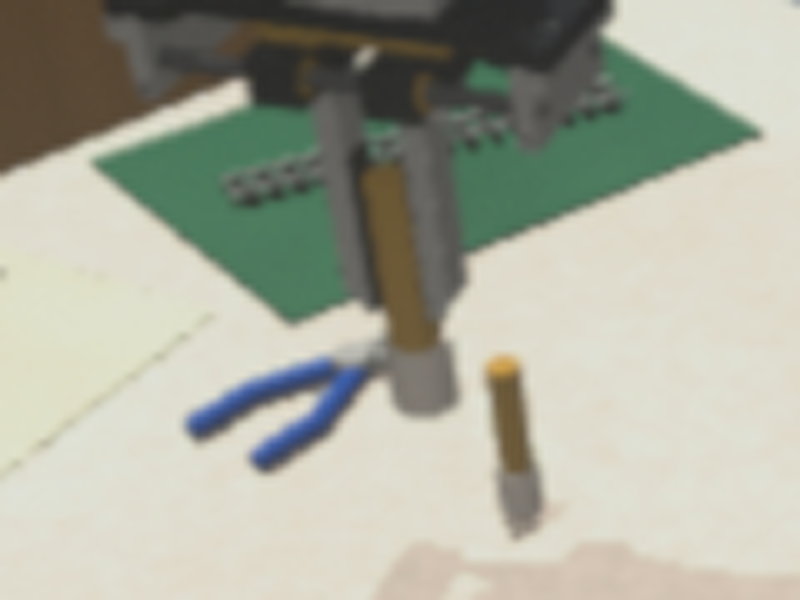

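The drift is held upright and clear. Next I'll probe the bar height gently at both taps.

```bash
cat >> h.py <<'E'
C=np.array([.5655,-.0636]); U=np.array([-np.sin(np.radians(9.4)),np.cos(np.radians(9.4))])
def at(s,z): return [*(C+U*s),z]
E
python3 - <<'E'
from h import *; from workcell import *
move_l([.439,.2705,.19]); reach(at(-.025,.175),rv(189.4)); dwell(.2); print(read_position(),read_ft_force(),read_clock(),read_q())
move_l(at(-.025,.156),vel=.05)
for s in(-.025,.025):
    move_l(at(s,.158),vel=.08); dwell(.1); f0=read_ft_force()[2]
    h=move_l(at(s,.136),vel=.01,f_stop=4); print(s,h,read_position(),read_ft_force()[2]-f0,read_clock())
    move_l(at(s,.158),vel=.08)
E
```

```text
[ 0.5697 -0.0871  0.175 ] [ 1.1363  0.4756 -2.8712] 10.0917 [-0.6969  0.4394  0.9661  1.9016 -0.4235  1.021   2.1897]
-0.025 True [ 0.5695 -0.0883  0.1459] 3.974592958114528 12.2167
0.025 True [ 0.5613 -0.0389  0.1449] 4.615719101542959 14.6917
```

```bash
cat >> h.py <<'E'
import workcell as w
def push(s,f,vel,z0,z1):
    w.move_l(at(s,z0),vel=.04); w.dwell(.15); f0=w.read_ft_force()[2]
    h=w.move_l(at(s,z1),vel=vel,f_stop=f); p=w.read_position(); F=w.read_ft_force()[2]-f0
    w.dwell(.1); print(s,h,p,"F",F,w.read_ft_force()[2]-f0,"t",w.read_clock())
    return h
E
python3 - <<'E'
from h import *
push(-.025,14,.006,.148,.1435); move_l=w.move_l; move_l(at(-.025,.15),vel=.04)
push(0,14,.006,.148,.131)
E
```

```text
-0.025 False [ 0.5697 -0.0883  0.1436] F 6.252426224186857 6.654923851975568 t 17.5833
0 True [ 0.5656 -0.0638  0.1401] F 9.874970415108896 11.017856627281496 t 20.425
```

```bash
python3 - <<'E'
from h import *
for s in(.025,-.025):
    w.move_l(at(s,.148),vel=.04); push(s,15,.006,.143,.131); w.move_l(at(s,.148),vel=.04)
print(w.read_gripper_width()*94)
E
```

```text
0.025 True [ 0.5615 -0.0389  0.1401] F 11.127226768350832 10.323442157757313 t 22.6
-0.025 True [ 0.5696 -0.0883  0.1401] F 10.705108098504216 10.842807835689278 t 25.725
21.41288319008718
```

```bash
python3 - <<'E'
from h import *
for s in(.025,-.025,0):
    w.move_l(at(s,.148),vel=.05); push(s,24,.005,.142,.131); w.move_l(at(s,.148),vel=.05)
print(w.read_gripper_width()*94)
E
```

```text
0.025 True [ 0.5615 -0.0389  0.1401] F 11.258718686924787 12.20716210199496 t 28.6667
-0.025 True [ 0.5697 -0.0883  0.1401] F 12.399459491534042 12.152850894353799 t 31.5667
0 True [ 0.5656 -0.0636  0.1401] F 10.52316220593912 11.569776434991711 t 33.9667
21.572691418761597
```

Each push came up hard at the same height, 0.1401. I'll confirm the push level with a static, stepped press, going a, b, then middle.

```bash
cat >> h.py <<'E'
def press(s,F=23.3,step=.0003):
    w.move_l(at(s,.148),vel=.05); w.move_l(at(s,.1415),vel=.03); w.dwell(.1); f0=w.read_ft_force()[2]; log=[]
    w.move_l(at(s,.133),vel=.006,f_stop=16); z=w.read_position()[2]
    for i in range(25):
        g=w.read_ft_force()[2]-f0; log.append(round(g,1))
        if g>F-.7: break
        z-=step if g<F-4 else step/3
        w.move_l(at(s,z),vel=.006,f_stop=12)
    print(s,log,round(z,4),w.read_position()[2],w.read_clock()); w.move_l(at(s,.148),vel=.05)
E
python3 - <<'E'
from h import *
press(.025)
E
```

```text
0.025 [np.float64(11.7), np.float64(8.3), np.float64(14.7), np.float64(20.4), np.float64(21.9), np.float64(23.5)] 0.139 0.14004388374631388 37.2167
```

```bash
python3 - <<'E'
from h import *
press(-.025); press(0)
E
```

```text
-0.025 [np.float64(11.3), np.float64(9.8), np.float64(14.0), np.float64(20.4), np.float64(20.4), np.float64(22.4), np.float64(24.7)] 0.1389 0.14005516454772907 41.2333
0 [np.float64(10.2), np.float64(7.6), np.float64(14.4), np.float64(19.8), np.float64(21.6), np.float64(23.7)] 0.1391 0.14009251925304606 44.5
```

```bash
python3 - <<'E'
from h import *; from workcell import *
move_l(at(0,.185),vel=.15); reach([.439,.2705,.16],rv(207.7)); move_l([.439,.2705,.056],vel=.12); dwell(.1)
print(move_l([.439,.2705,.0435],vel=.015,f_stop=4),read_position(),read_ft_force(),read_clock())
open_jaws(); dwell(.2); move_l([.439,.2705,.19],vel=.12); dwell(.1)
print(read_clock(),read_ft_force())
T=grab_frame("top");S=grab_frame("side")
cr=lambda im,x,y,w,h:cv2.resize(im[y:y+h,x:x+w,::-1],(400,300),interpolation=cv2.INTER_CUBIC)
cv2.imwrite("pics/m2.png",np.vstack([np.hstack([cr(T,215,185,60,45),cr(S,200,135,72,54)]),np.hstack([cr(T,306,135,120,90),cr(S,290,170,120,90)])]))
E
```

```text
True [0.439  0.2705 0.0458] [-0.5562 -0.3413  6.4916] 48.3417
51.175 [0.3713 0.2056 0.253 ]
```

View pics/m2.png

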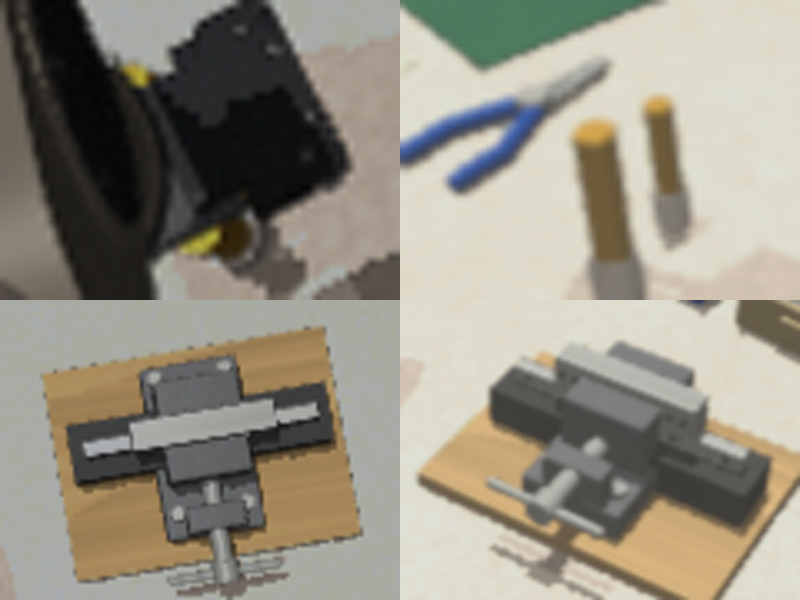

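The drift stands upright at side-view (238,165), the bar sits lower and level in the vise, and both strips are where they were.

```bash
python3 -c "
from workcell import *
print(hand_in())"
```

```text
the job is handed in; nothing more can be done
None
```

I handed the job in after about 51 s. The bar is down level on both strips, last pressed at about 24 N at tap_a, tap_b and then the middle, and the drift stands upright where it was. I judged the pinch from the hard stop at one height and did not try to slide the strips.

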